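# Take the inlay width off an oak rail with spring dividers

### The arm

A 6-joint arm with a two-finger parallel gripper is mounted at the origin on the work surface. World frame = base frame: x ahead of the robot, y to its left, z up, the work surface at z = 0. Lengths are in m, angles in rad, forces in N, time in s.
With the tool pointing down it reaches from about 0.325 to 0.775 m from the base axis. Payload 5.5 kg.
Tool frame: the origin (TCP) lies on the centre line of the jaws, within the pads' length; the fingertips stand 17 mm ahead of it and the grasp point (between the pads) lies 2 mm behind it; z points along the fingers, y is the line along which they close (so a half turn about z gives the same grasp; the last joint's range is limited). The gripper opens to 88 mm and grips with 3 to 60 N. Pads are 20 mm wide; open, the fingers measure 115 mm over their backs; the gripper's body (75 mm by 178 mm) begins 61 mm behind the grasp point.
Start: joints at [1.147, 0.091, 1.231, -0, 1.82, -0.057], TCP at [0.215, 0.56, 0.24] pointing down, gripper open.
Joint ranges: [-2.87, 2.87], [-0.86, 2.18], [0.17, 2.46], [-1.51, 4.65], [0.06, 2.69], [-2.65, 2.65]. Speed limits (rad/s): [2.57, 2.57, 3.01, 3.14, 3.14, 3.14].

### API

Orientations are given as a rotation vector (axis times angle).
In Python, from workcell import arm gives the robot as it stands.
- The arm moves only by the tool drive_tool, never from a script. Its argument "moves" is a list of rows, each an object of numbers: "x", "y", "z": the shift along the world's x, y, z in m; "wx", "wy", "wz": the turn, a rotation vector about the world's x, y, z in degrees; "grip": the closure in counts, from 0 (fully open) to 255 (shut). A call has 1 to 5 rows; each row is the pose to reach, as a shift and turn from the pose commanded when the call began; what a row does not reach only later rows make up. A row lasts 1/12 s, in which the tool goes at most 41.7 mm and 7.16 degrees, less where a joint would pass 70% of its speed; a pose out of reach is approached as far as the arm can. A call with a gripper value outside its range is refused whole. The fingers move at their own pace and stop on an object; the grip force is fixed at half the most. Time passes only in rows, so rows that repeat a pose let the fingers close. It gives the time, the measured TCP pose, the force, the opening and the grip force at its end, in the units of the state.
- arm.state(): the state, without advancing time (a new reading comes with each control period).
- arm.read_camera(name): name is "scene" or "top"; returns a dict with "frame" (480x640x3 uint8, red, green, blue), "z_map" (480x640 float32, m along the optical axis (not along the pixel's ray), 0 where there is no reading), "fx", "fy", "cx", "cy" (pixels), "R" (3x3) and "t" (3): a world point X has camera coordinates R X + t. Camera axes: x right, y down, z forward; pixel columns grow to the right and rows downward; lengths in m; the calibration is good to about 2 mm. A picture is of the moment at which its call begins.
- arm.hand_in(): hands the job in; it is judged then, once.
The state is a dict: "clock": time; "qpos": joint angles; "qvel": joint speeds; "tau": joint torques, N m; "ee_pos": TCP position; "tcp_rot": TCP orientation; "ft_force": force on the tool from outside, world axes, zero at the start; "torque": the same for the moment, N m; "opening": finger opening in m; "gripper_force": force on a finger pad.
Only numpy, scipy, OpenCV 4.12 (cv2) and the standard library are available. Lean on these libraries where they do the work, as an engineer would, in place of code of your own. Each camera call takes 0.05 s, during which the arm holds its last target. There are 200 camera calls.

### The job

Lay the straightedge flush along the back edge of the clamped oak rail, alongside the pencil tick, and let go of it. Then pick up the spring dividers by their legs, squeeze them and bring them to the tick so that, square across the rail, one point stands on the pencil line and the other on the seam where the straightedge meets the rail, both points at or just above the rail's face and not bearing on it. Finish while still holding them there, squeezed and steady, so that I can run the nut up to lock the width; leave the glue bottle, tin, offcut and pencil alone.

Things in the scene. Friction and masses are not known exactly. Their poses are not given: they have to be found in the camera images.
- rail: Bare oak rail, face up, fixed: 320 mm long (y), 60 wide (x), 20 high; origin under its centre. Back edge: upright side at x=-30 mm, facing the robot, plain to 12 mm up, top corner rounded 8 mm. Flat face z=20 mm, x -22..18. Clamp on the +y end (y 110..180 mm): column at x=66, arm to x=-15, underside of arm 66 mm up, lever top 128 mm. The -y end is free.
- mark (a point): Where the pencil line on the rail's face is crossed by a pencil tick; at face height, 20 mm above the bench. Axes as the rail's. The line runs along y, parallel to the back edge and 20 to 36 mm in from it, 160 mm long, 1.4 mm wide. The tick, 18 mm long, is square across it, 35 to 75 mm from the rail's middle towards the free end.
- straightedge: Loose straightedge: aluminium box section 240 mm long (y), 40 wide (x), 20 high, about 0.3 kg, knob on top at mid-length. Origin: under its centre. Either long side may go to the rail. When flush its centre line is 50 mm from the rail's. Carry it or slide it by the knob.
- knob (a point): The straightedge's round black knob, half-way up it: 31 mm above the straightedge's underside, over its middle. 24 mm across, from the top of the bar (20 mm up) to its own top at 42 mm.
- dividers: Steel spring dividers, about 135 g, lying flat, 12 mm thick. Origin: under the fulcrum where both legs meet. At rest x points midway between the legs to the points, z up; the frame turns with leg a, on its -y side. Leg b (+y side) turns about the fulcrum. Bow (44 mm across) and stud behind, to x=-64. A screw crosses the legs at x=24 and sticks out on the b side to y=34, round nut 11 mm across.
- moving_leg (a joint): How far leg b is squeezed towards leg a, rad. 0 at rest (against the nut, points 56 mm apart), 0.12 for 38 mm, 0.24 for 20 mm, stop at 0.34. The bow spring pushes the legs back out: about 9 N on the fingers at rest, 15 N at a 20 mm gap. Over the finger pads: about 15 mm plus 0.35 x the gap between the points; adjust by what you see.
- fulcrum (a point): The fulcrum, half-way up (6 mm above the underside). Legs: straight bars 6 mm thick, 12 mm high, to 115 mm from here, then tapered points; inner faces in line with the fulcrum. Each has a dark knurled finger pad on its outer side, 39 to 65 mm from here: pinch these, centred 52 mm from here, where the tool also balances. Over both pads: about 36 mm at rest, 22 to 28 mm when set; the pads are parallel when set.
- point_a (a point): The end of leg a's point, 150 mm from the fulcrum, 2 mm above the dividers' underside. Axes as the dividers'.
- point_b (a point): The end of leg b's point, 150 mm from the fulcrum, 2 mm above the dividers' underside.
- glue_bottle: Bystander: white glue bottle standing, 62 mm across, 185 mm high. Leave alone.
- wedge_tin: Bystander: open tin of nailing wedges, 75 x 95 x 28 mm. Leave alone.
- offcut: Bystander: dark moulding offcut, about 57 x 95 x 20 mm. Leave alone.
- pencil: Bystander: pencil lying, 170 mm long, 8 mm thick. Leave alone.
Mind the look-alikes: they are no part of the job. Of the things shaped like the straightedge, the aluminium one is meant.

How it is judged:
On the way, in this order (a step that is already met when the one before it is completed fails the run):
1. the straightedge lies flush along the rail's back edge, beside the tick, and is let go (x of straightedge in the frame of rail between -0.052 and -0.0485 m and z of straightedge in the frame of rail between -0.003 and 0.003 m and angle between the y axis of straightedge and the y axis of rail, either way round below 0.015 rad and angle between straightedge's own z axis and vertical below 0.03 rad and y of mark in the frame of straightedge between -0.115 and 0.115 m and contact force between the fingers and straightedge below 0.2 N), for 0.2 s.
2. the dividers are picked up off the bench by their legs (height (world z) of fulcrum above 0.016 m and contact force between the fingers and dividers above 2 N and contact force between dividers and table below 0.1 N), for 0.2 s.
At the end, for the whole second after the job is handed in: Straightedge flat and flush (2 mm, 0.015 rad) on the back edge, covering the tick. Dividers held squeezed and still, bearing under 3 N on anything else: one point within 2.5 mm of the line, the other of the back-edge plane; both within 6 mm of the tick along the rail and 9 mm above its face (x of straightedge in the frame of rail between -0.052 and -0.0485 m and z of straightedge in the frame of rail between -0.003 and 0.003 m and angle between the y axis of straightedge and the y axis of rail, either way round below 0.015 rad and angle between straightedge's own z axis and vertical below 0.03 rad and y of mark in the frame of straightedge between -0.115 and 0.115 m and ((x of point_a in the frame of mark between -0.0025 and 0.0025 m and x of point_b in the frame of rail between -0.0325 and -0.0275 m and y of point_a in the frame of mark between -0.006 and 0.006 m and z of point_a in the frame of mark between -0.002 and 0.009 m and y of point_b in the frame of mark between -0.006 and 0.006 m and z of point_b in the frame of mark between -0.002 and 0.009 m) or (x of point_b in the frame of mark between -0.0025 and 0.0025 m and x of point_a in the frame of rail between -0.0325 and -0.0275 m and y of point_b in the frame of mark between -0.006 and 0.006 m and z of point_b in the frame of mark between -0.002 and 0.009 m and y of point_a in the frame of mark between -0.006 and 0.006 m and z of point_a in the frame of mark between -0.002 and 0.009 m)) and value of joint moving_leg above 0.08 rad and contact force between the fingers and moving_leg above 3 N and contact force between the fingers and dividers above 3 N and contact force between dividers and table below 0.1 N and contact force between dividers and rail below 3 N and contact force between dividers and straightedge below 3 N and velocity of joint moving_leg between -0.05 and 0.05 rad/s and linear speed of dividers below 0.02 m/s and linear speed of straightedge below 0.01 m/s); the arm keeps its last pose, push and grip.
It fails at once if a bystander (glue bottle, tin, offcut or pencil) is moved by more than 20 mm (distance of any of glue_bottle, wedge_tin, offcut, pencil from where it was at the start of the episode above 0.02 m).
It also fails if it takes over 54 s, if anything falls off the work surface, if the arm or the gripper's body presses on something with over 40 N, if the wrist force passes 120 N, or if a joint passes its speed limit or range.

## Working session

There is one attempt and no reset: what is moved stays moved. The work goes in short steps, Python scripts to look and compute and a tool call to move; the robot and the scene stay as the last step left them, time stands still between calls to the robot, and variables do not carry over. Pictures are saved under pics/ and viewed, at most 10 in all, crops included, and the job is handed in when it is done.

Besides the shell and the picture viewer there is one more tool, called after "Emit:" in YAML: its name, and indented under it one key for each argument. drive_tool: Moves the arm, as the interface text tells. Its arguments: {"type":"object","properties":{"moves":{"type":"array"}},"required":["moves"]}

```bash
ls; mkdir -p pics; cat > h.py <<'E'
import numpy as np, cv2
from workcell import arm
def shot(n):
    c=arm.read_camera(n); np.savez(''+n+'.npz',**c); return c
def load(n): return dict(np.load(''+n+'.npz'))
def px2w(c,u,v,z=None):
    R,t=c['R'],c['t']; d=R.T@np.array([(u-c['cx'])/c['fx'],(v-c['cy'])/c['fy'],1.]); o=-R.T@t
    if z is None: return o+d*c['z_map'][int(round(v)),int(round(u))]
    return o+d*(z-o[2])/d[2]
def proj(c,X):
    p=c['R']@np.array(X)+c['t']; return np.array([c['fx']*p[0]/p[2]+c['cx'],c['fy']*p[1]/p[2]+c['cy']])
def save(c,name,box=None,k=1):
    f=c['frame'][:,:,::-1]
    if box: u0,v0,u1,v1=box; f=f[v0:v1,u0:u1]
    cv2.imwrite('pics/'+name,cv2.resize(f,None,fx=k,fy=k,interpolation=cv2.INTER_CUBIC))
E
python3 - <<'E'
from h import *
for n in('scene','top'):
    c=shot(n); save(c,n+'0.png'); print(n,c['R'].round(3).tolist(),(-c['R'].T@c['t']).round(3),c['fx'])
print(arm.state())
E
```

```text
pics
scene [[0.271, 0.963, -0.003], [0.774, -0.22, -0.593], [-0.572, 0.158, -0.805]] [ 1.029 -0.097  0.756] 467.75418234808836
top [[0.013, -1.0, 0.007], [-0.998, -0.014, -0.068], [0.068, -0.006, -0.998]] [0.483 0.009 0.91 ] 450.53909553328066
{'clock': 0.1, 'qpos': array([ 1.14730034e+00,  9.17902682e-02,  1.23174961e+00,  2.82886456e-05,
        1.81977327e+00, -5.66970020e-02]), 'qvel': array([-0.0003979 , -0.00228775, -0.00479268, -0.0004754 ,  0.00028182,
       -0.0006652 ]), 'tau': array([ 2.71252007e-03, -4.47853446e+01, -4.07571852e+01,  7.01529393e-02,
        2.83247943e-02, -9.92497144e-05]), 'ee_pos': array([0.21507704, 0.55988739, 0.23862485]), 'tcp_rot': array([-5.72851592e-01, -3.08847872e+00,  2.61441766e-03]), 'ft_force': array([-0.82613107, -0.18354357, -0.13839554]), 'torque': array([0.00339901, 0.04799075, 0.01159725]), 'gripper_force': 0.0, 'opening': 0.08762122284749017}
```

View pics/top0.png

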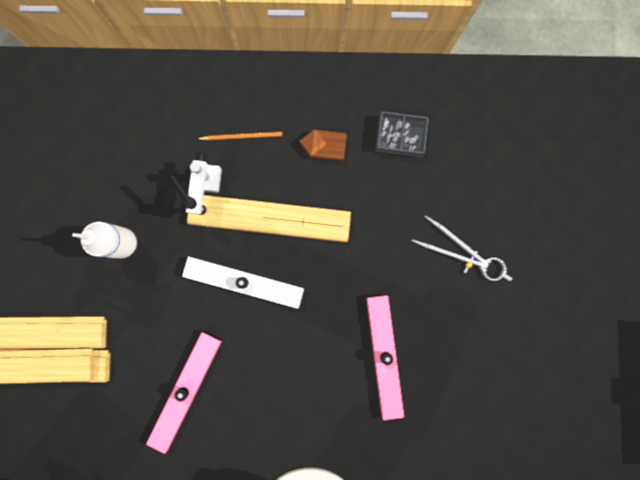

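View pics/scene0.png

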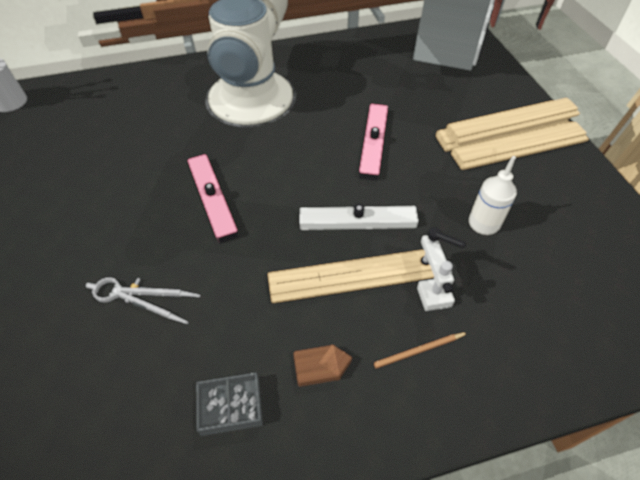

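The aluminium bar is the grey-white one at top (241,283), scene (358,212). The look-alikes are the two pink bars at top (181,394) and (387,358), and the spare rails at top (50,345). The clamped rail is at top (270,218) with its tick near (303,221). The dividers are at top (494,268), and their points at (413,241) and (427,217). Next is one close crop to check this.

```bash
python3 - <<'E'
from h import *
c=load('top'); s=load('scene')
a=cv2.resize(c['frame'][190:315,170:365],None,fx=4,fy=4,interpolation=cv2.INTER_CUBIC)[:, :780]
cv2.imwrite('pics/railcrop.png',a[:,:,::-1])
a=np.hstack([cv2.resize(c['frame'][205:290,405:520],None,fx=3.4,fy=3.4,interpolation=cv2.INTER_CUBIC),cv2.resize(s['frame'][270:355,80:205],None,fx=3.2,fy=3.4,interpolation=cv2.INTER_CUBIC)])
cv2.imwrite('pics/divcrop.png',a[:,:,::-1]);print(a.shape)
# bar top z from depth
for n,k,pts in(('top',c,[(189,258),(303,288),(299,307),(184,276),(241,281),(210,272),(350,212),(348,240),(188,224),(303,221),(230,222)]),):
    for p in pts: print(p,px2w(k,*p).round(4))
for p in [(358,212),(330,218),(400,215),(319,277)]: print('s',p,px2w(s,*p).round(4))
E
```

```text
(289, 791, 3)
(189, 258) [0.5119 0.2447 0.0208]
(303, 288) [ 0.4554  0.0195 -0.002 ]
(299, 307) [0.4175 0.0269 0.0016]
(184, 276) [0.4764 0.2538 0.0192]
(241, 281) [0.4685 0.1379 0.0431]
(210, 272) [0.485  0.2026 0.0204]
(350, 212) [ 0.6108 -0.074  -0.0008]
(348, 240) [ 0.5534 -0.0702  0.001 ]
(188, 224) [0.5814 0.2541 0.001 ]
(303, 221) [0.5887 0.0212 0.019 ]
(230, 222) [0.5844 0.1658 0.0209]
s (358, 212) [0.4779 0.1323 0.0416]
s (330, 218) [0.4614 0.0795 0.021 ]
s (400, 215) [0.491  0.2193 0.0186]
s (319, 277) [0.5888 0.021  0.0191]
```

View pics/railcrop.png

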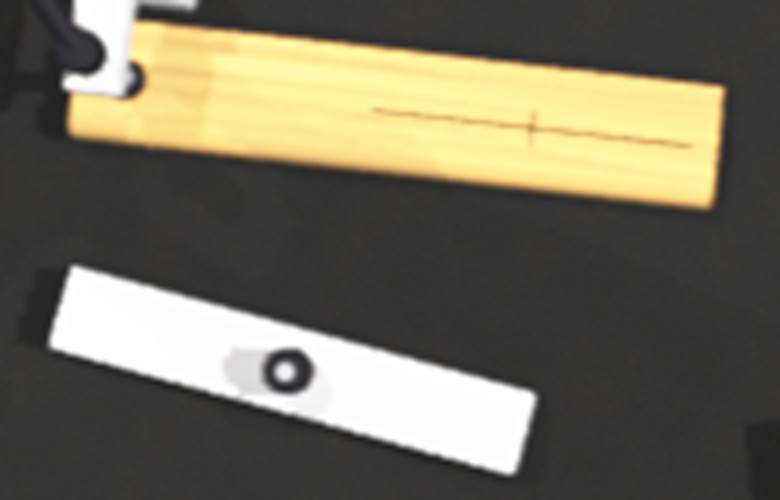

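View pics/divcrop.png

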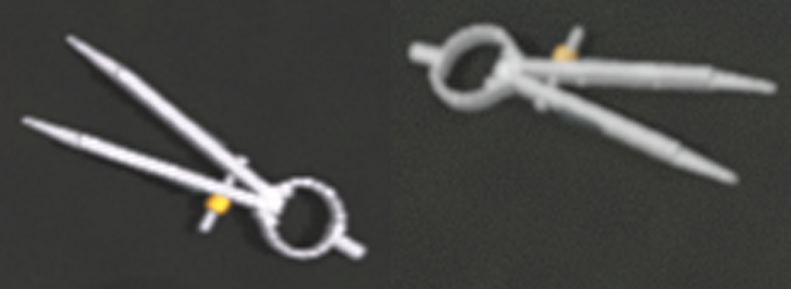

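```bash
python3 - <<'E'
from h import *
from scipy.spatial.transform import Rotation as Ro
print('tool R',Ro.from_rotvec(arm.state()['tcp_rot']).as_matrix().round(3).tolist())
def cloud(c):
    v,u=np.mgrid[0:480,0:640]; z=c['z_map']; P=np.stack([(u-c['cx'])/c['fx']*z,(v-c['cy'])/c['fy']*z,z],-1)
    return (P-c['t'])@c['R']
for n in('top','scene'):
    c=load(n); W=cloud(c); x,y,z=W[...,0],W[...,1],W[...,2]; f=c['frame'].astype(int)
    up=(z>.012)&(z<.028)
    hsv=cv2.cvtColor(c['frame'],cv2.COLOR_RGB2HSV).astype(int)
    for nm,m in(('rail',(hsv[...,1]>60)&(hsv[...,0]>12)&(hsv[...,0]<32)&up&(x>.5)&(x<.68)&(y<.21)&(y>-.1)),('bar',(hsv[...,1]<50)&(hsv[...,2]>120)&(z>.012)&(z<.028)&(x>.38)&(x<.54)&(y>0)&(y<.28))):
        X=np.c_[x[m],y[m]].astype(np.float32); r=cv2.minAreaRect(X*1000); print(n,nm,m.sum(),r,z[m].mean())
        v=np.argwhere(m); print(cv2.boxPoints(r).round(1).tolist())
# two-view points
def tri(p,q):
    A=[];b=[]
    for c,(u,v) in((load('top'),p),(load('scene'),q)):
        for r,k in((np.array([1,0,-(u-c['cx'])/c['fx']]),0),(np.array([0,1,-(v-c['cy'])/c['fy']]),0)):
            A.append(r@c['R']); b.append(-r@c['t'])
    return np.linalg.lstsq(np.array(A),np.array(b),rcond=None)[0].round(4)
T=lambda u,v:(405+u/3.4,205+v/3.4); S=lambda u,v:(80+(u-391)/3.2,270+v/3.4)
print('tick',tri((303,222),(319.5,276.5)))
print('knobtop',tri((241.5,282.7),(359,209)))
print('ptA',tri(T(68,38),S(735,181)),'ptB',tri(T(22,119),S(773,87)),'ful',tri(T(270,201),S(510,70)))
c=load('top')
for p,z in((T(68,38),.002),(T(22,119),.002),(T(270,201),.012),((263.5,217.5),.02),((342.5,226.5),.02),((303,222),.02),((187.5,224.5),.016),((348,242.5),.016)): print(px2w(c,*p,z).round(4))
E
```

```text
tool R [[-0.933, 0.359, -0.001], [0.359, 0.933, -0.002], [0.0, -0.002, -1.0]]
top rail 4161 ((593.51318359375, 71.72261810302734), (283.06341552734375, 60.41654968261719), 84.30927276611328) 0.01923642922527202
[[549.4000244140625, -66.0999984741211], [609.5, -72.0999984741211], [637.5999755859375, 209.60000610351562], [577.5, 215.60000610351562]]
top bar 2365 ((465.7317810058594, 138.28781127929688), (238.94261169433594, 40.12239074707031), 75.3939208984375) 0.02067873654067041
[[416.20001220703125, 27.700000762939453], [455.0, 17.600000381469727], [515.2999877929688, 248.8000030517578], [476.3999938964844, 259.0]]
scene rail 4191 ((594.5214233398438, 70.3107681274414), (284.5826416015625, 61.99774932861328), 84.15978240966797) 0.018316128980328764
[[549.2000122070312, -68.0999984741211], [610.9000244140625, -74.4000015258789], [639.7999877929688, 208.6999969482422], [578.2000122070312, 215.0]]
scene bar 1928 ((466.7548522949219, 136.7496337890625), (239.01771545410156, 44.426116943359375), 75.17069244384766) 0.019210102377271325
[[414.70001220703125, 26.899999618530273], [457.6000061035156, 15.5], [518.7999877929688, 246.60000610351562], [475.8999938964844, 258.0]]
tick [0.587  0.0218 0.0176]
knobtop [0.4652 0.1386 0.0342]
ptA [ 0.6048 -0.2271 -0.0026] ptB [ 0.5554 -0.1993 -0.0007] ful [ 0.5083 -0.3434  0.0073]
[ 0.6041 -0.2263  0.002 ]
[ 0.5552 -0.1987  0.002 ]
[ 0.5081 -0.3423  0.012 ]
[0.5944 0.0997 0.02  ]
[ 0.5787 -0.0574  0.02  ]
[0.5866 0.0211 0.02  ]
[0.5787 0.251  0.016 ]
[ 0.5473 -0.069   0.016 ]
```

Emit:
drive_tool:
  moves:
    - {"x": 0.017, "y": -0.028, "wz": -5.6}
    - {"x": 0.034, "y": -0.056, "wz": -11.2}
    - {"x": 0.05, "y": -0.084, "wz": -16.8}
    - {"x": 0.067, "y": -0.113, "wz": -22.4}
    - {"x": 0.084, "y": -0.141, "wz": -28}

```text
schema error: expected keys x, y, z, wx, wy, wz, grip
```

Emit:
drive_tool:
  moves:
    - {"x": 0.017, "y": -0.028, "wz": -5.6}
    - {"x": 0.034, "y": -0.056, "wz": -11.2}
    - {"x": 0.05, "y": -0.084, "wz": -16.8}
    - {"x": 0.067, "y": -0.113, "wz": -22.4}
    - {"x": 0.084, "y": -0.141, "wz": -28}

```text
schema error: expected keys x, y, z, wx, wy, wz, grip
```

Emit:
drive_tool:
  moves:
    - {"x": 0.017, "y": -0.028, "wz": -5.6}
    - {"x": 0.034, "y": -0.056, "z": -0.02, "wz": -11.2}
    - {"x": 0.05, "y": -0.084, "z": -0.04, "wz": -16.8}
    - {"x": 0.067, "y": -0.113, "z": -0.07, "wz": -22.4}
    - {"x": 0.083, "y": -0.14, "z": -0.1, "wz": -28}

```text
schema error: expected keys x, y, z, wx, wy, wz, grip
```

Emit:
drive_tool:
  moves:
    - {"x": 0.017, "y": -0.028, "z": 0, "wx": 0, "wy": 0, "wz": -5.6, "grip": 0}
    - {"x": 0.034, "y": -0.056, "z": 0, "wx": 0, "wy": 0, "wz": -11.2, "grip": 0}
    - {"x": 0.05, "y": -0.084, "z": 0, "wx": 0, "wy": 0, "wz": -16.8, "grip": 0}
    - {"x": 0.067, "y": -0.113, "z": 0, "wx": 0, "wy": 0, "wz": -22.4, "grip": 0}
    - {"x": 0.084, "y": -0.141, "z": 0, "wx": 0, "wy": 0, "wz": -28, "grip": 0}

```text
clock: 0.52
ee_pos: [0.2995, 0.4176, 0.2391]
tcp_rot: [-1.309, -2.856, 0.001]
ft_force: [-0.5, -0.4, -0.2]
opening: 0.0879
gripper_force: 0.0
```

Emit:
drive_tool:
  moves:
    - {"x": 0.017, "y": -0.028, "z": 0, "wx": 0, "wy": 0, "wz": -5.6, "grip": 0}
    - {"x": 0.034, "y": -0.056, "z": 0, "wx": 0, "wy": 0, "wz": -11.2, "grip": 0}
    - {"x": 0.05, "y": -0.084, "z": 0, "wx": 0, "wy": 0, "wz": -16.8, "grip": 0}
    - {"x": 0.067, "y": -0.113, "z": 0, "wx": 0, "wy": 0, "wz": -22.4, "grip": 0}
    - {"x": 0.084, "y": -0.141, "z": 0, "wx": 0, "wy": 0, "wz": -28, "grip": 0}

```text
clock: 0.93
ee_pos: [0.3835, 0.2765, 0.2393]
tcp_rot: [-1.962, -2.454, 0.001]
ft_force: [0.6, 0.3, -0.5]
opening: 0.0879
gripper_force: 0.0
```

Emit:
drive_tool:
  moves:
    - {"x": 0.017, "y": -0.028, "z": 0, "wx": 0, "wy": 0, "wz": -5.6, "grip": 0}
    - {"x": 0.034, "y": -0.056, "z": -0.02, "wx": 0, "wy": 0, "wz": -11.2, "grip": 0}
    - {"x": 0.05, "y": -0.084, "z": -0.04, "wx": 0, "wy": 0, "wz": -16.8, "grip": 0}
    - {"x": 0.067, "y": -0.113, "z": -0.07, "wx": 0, "wy": 0, "wz": -22.4, "grip": 0}
    - {"x": 0.083, "y": -0.14, "z": -0.1, "wx": 0, "wy": 0, "wz": -28, "grip": 0}

```text
clock: 1.35
ee_pos: [0.4651, 0.1397, 0.1426]
tcp_rot: [2.497, 1.905, 0.002]
ft_force: [0.4, 0.2, 1.2]
opening: 0.0878
gripper_force: 0.0
```

Emit:
drive_tool:
  moves:
    - {"x": 0, "y": -0.001, "z": -0.03, "wx": 0, "wy": 0, "wz": 0.7, "grip": 0}
    - {"x": 0, "y": -0.001, "z": -0.06, "wx": 0, "wy": 0, "wz": 0.7, "grip": 0}
    - {"x": 0, "y": -0.001, "z": -0.085, "wx": 0, "wy": 0, "wz": 0.7, "grip": 60}
    - {"x": 0, "y": -0.001, "z": -0.099, "wx": 0, "wy": 0, "wz": 0.7, "grip": 100}
    - {"x": 0, "y": -0.001, "z": -0.099, "wx": 0, "wy": 0, "wz": 0.7, "grip": 130}

```text
clock: 1.77
ee_pos: [0.4615, 0.1395, 0.0395]
tcp_rot: [-2.479, -1.925, 0.012]
ft_force: [-0.7, -0.6, -0.4]
opening: 0.0713
gripper_force: 0.0
```

Emit:
drive_tool:
  moves:
    - {"x": 0, "y": 0, "z": 0, "wx": 0, "wy": 0, "wz": 0, "grip": 160}
    - {"x": 0, "y": 0, "z": 0, "wx": 0, "wy": 0, "wz": 0, "grip": 255}
    - {"x": 0, "y": 0, "z": 0, "wx": 0, "wy": 0, "wz": 0, "grip": 255}
    - {"x": 0, "y": 0, "z": 0, "wx": 0, "wy": 0, "wz": 0, "grip": 255}
    - {"x": 0, "y": 0, "z": 0, "wx": 0, "wy": 0, "wz": 0, "grip": 255}

```text
clock: 2.18
ee_pos: [0.4649, 0.1405, 0.0454]
tcp_rot: [2.48, 1.927, 0.003]
ft_force: [0.1, -0.0, 0.8]
opening: 0.0378
gripper_force: 0.0
```

Emit:
drive_tool:
  moves:
    - {"x": 0, "y": 0, "z": 0, "wx": 0, "wy": 0, "wz": 0, "grip": 255}
    - {"x": 0, "y": 0, "z": 0, "wx": 0, "wy": 0, "wz": 0, "grip": 255}
    - {"x": 0, "y": 0, "z": 0, "wx": 0, "wy": 0, "wz": 0, "grip": 255}
    - {"x": 0, "y": 0, "z": 0, "wx": 0, "wy": 0, "wz": 0, "grip": 255}
    - {"x": 0, "y": 0, "z": 0, "wx": 0, "wy": 0, "wz": 0, "grip": 255}

```text
clock: 2.6
ee_pos: [0.465, 0.1403, 0.0449]
tcp_rot: [2.48, 1.926, 0.003]
ft_force: [3.3, -0.3, 2.6]
opening: 0.0228
gripper_force: 30.0
```

Emit:
drive_tool:
  moves:
    - {"x": 0, "y": 0, "z": 0.005, "wx": 0, "wy": 0, "wz": 1, "grip": 255}
    - {"x": 0, "y": 0, "z": 0.005, "wx": 0, "wy": 0, "wz": 3, "grip": 255}
    - {"x": 0.005, "y": -0.005, "z": 0.005, "wx": 0, "wy": 0, "wz": 5, "grip": 255}
    - {"x": 0.015, "y": -0.012, "z": 0.005, "wx": 0, "wy": 0, "wz": 7, "grip": 255}
    - {"x": 0.03, "y": -0.022, "z": 0.005, "wx": 0, "wy": 0, "wz": 8.9, "grip": 255}

```text
clock: 3.02
ee_pos: [0.4926, 0.1186, 0.0479]
tcp_rot: [-2.317, -2.117, 0.005]
ft_force: [0.0, 0.0, -3.5]
opening: 0.0228
gripper_force: 30.0
```

Emit:
drive_tool:
  moves:
    - {"x": 0.013, "y": -0.01, "z": 0, "wx": 0, "wy": 0, "wz": 0, "grip": 255}
    - {"x": 0.026, "y": -0.02, "z": 0, "wx": 0, "wy": 0, "wz": 0, "grip": 255}
    - {"x": 0.036, "y": -0.027, "z": 0, "wx": 0, "wy": 0, "wz": 0, "grip": 255}
    - {"x": 0.04, "y": -0.03, "z": 0, "wx": 0, "wy": 0, "wz": 0, "grip": 255}
    - {"x": 0.04, "y": -0.03, "z": 0, "wx": 0, "wy": 0, "wz": 0, "grip": 255}

```text
clock: 3.43
ee_pos: [0.5342, 0.0878, 0.0483]
tcp_rot: [-2.324, -2.112, 0.002]
ft_force: [0.1, 0.2, -2.0]
opening: 0.0231
gripper_force: 30.0
```

```bash
python3 - <<'E'
from h import *
c=shot('top'); s=shot('scene')
a=cv2.resize(c['frame'][190:300,170:370],None,fx=3.9,fy=3.9,interpolation=cv2.INTER_CUBIC)
b=cv2.resize(s['frame'][190:310,260:460],None,fx=2.0,fy=1.3,interpolation=cv2.INTER_CUBIC)
b=cv2.resize(b,(780,160*1))if 0 else b
cv2.imwrite('pics/r2.png',a[:,:,::-1])
print(arm.state()['ee_pos'])
E
```

```text
[0.53353184 0.08859753 0.04861514]
```

View pics/r2.png

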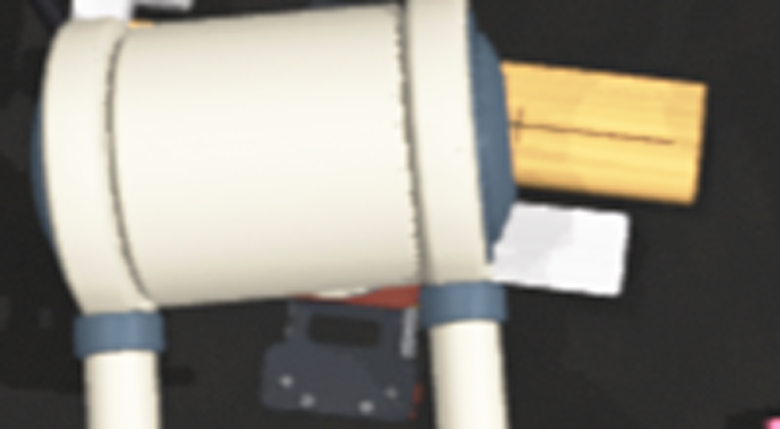

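The bar is in the grip and parallel to the rail. Its back edge is at crop (600,198) and the bar at (600,210), a gap of about 6 mm. I'll lower it and press it home gently.

Emit:
drive_tool:
  moves:
    - {"x": 0, "y": 0, "z": -0.003, "wx": 0, "wy": 0, "wz": 0, "grip": 255}
    - {"x": 0, "y": 0, "z": -0.005, "wx": 0, "wy": 0, "wz": 0, "grip": 255}
    - {"x": 0, "y": 0, "z": -0.005, "wx": 0, "wy": 0, "wz": 0, "grip": 255}
    - {"x": 0.002, "y": 0, "z": -0.005, "wx": 0, "wy": 0, "wz": 0, "grip": 255}
    - {"x": 0.004, "y": 0, "z": -0.005, "wx": 0, "wy": 0, "wz": 0, "grip": 255}

```text
clock: 3.95
ee_pos: [0.538, 0.0887, 0.0448]
tcp_rot: [-2.323, -2.114, 0.0]
ft_force: [-5.3, 0.0, 4.3]
opening: 0.0231
gripper_force: 30.0
```

Emit:
drive_tool:
  moves:
    - {"x": 0.001, "y": 0, "z": 0, "wx": 0, "wy": 0, "wz": 0, "grip": 255}
    - {"x": 0.002, "y": 0, "z": 0, "wx": 0, "wy": 0, "wz": 0, "grip": 255}
    - {"x": 0.003, "y": 0, "z": 0, "wx": 0, "wy": 0, "wz": 0, "grip": 255}
    - {"x": 0.004, "y": 0, "z": 0, "wx": 0, "wy": 0, "wz": 0, "grip": 255}
    - {"x": 0.004, "y": 0, "z": 0, "wx": 0, "wy": 0, "wz": 0, "grip": 255}

```text
clock: 4.37
ee_pos: [0.5424, 0.0885, 0.0448]
tcp_rot: [-2.324, -2.114, -0.0]
ft_force: [-4.7, -0.9, 5.6]
opening: 0.0228
gripper_force: 30.0
```

Emit:
drive_tool:
  moves:
    - {"x": 0.001, "y": 0, "z": 0, "wx": 0, "wy": 0, "wz": 0, "grip": 255}
    - {"x": 0.002, "y": 0, "z": 0, "wx": 0, "wy": 0, "wz": 0, "grip": 255}
    - {"x": 0.003, "y": 0, "z": 0, "wx": 0, "wy": 0, "wz": 0, "grip": 255}
    - {"x": 0.004, "y": 0, "z": 0, "wx": 0, "wy": 0, "wz": 0, "grip": 255}
    - {"x": 0.004, "y": 0, "z": 0, "wx": 0, "wy": 0, "wz": 0, "grip": 255}

```text
clock: 4.78
ee_pos: [0.5456, 0.0884, 0.0448]
tcp_rot: [-2.323, -2.113, 0.002]
ft_force: [-7.8, -0.6, 8.4]
opening: 0.0227
gripper_force: 30.0
```

Emit:
drive_tool:
  moves:
    - {"x": 0.001, "y": 0, "z": 0, "wx": 0, "wy": 0, "wz": 0, "grip": 255}
    - {"x": 0.002, "y": 0, "z": 0, "wx": 0, "wy": 0, "wz": 0, "grip": 255}
    - {"x": 0.002, "y": 0, "z": 0, "wx": 0, "wy": 0, "wz": 0, "grip": 255}
    - {"x": 0.002, "y": 0, "z": 0, "wx": 0, "wy": 0, "wz": 0, "grip": 255}
    - {"x": 0.002, "y": 0, "z": 0, "wx": 0, "wy": 0, "wz": 0, "grip": 255}

```text
clock: 5.2
ee_pos: [0.5459, 0.0884, 0.0449]
tcp_rot: [-2.321, -2.112, 0.007]
ft_force: [-16.4, -0.7, 12.7]
opening: 0.023
gripper_force: 30.0
```

Emit:
drive_tool:
  moves:
    - {"x": 0.001, "y": 0, "z": 0, "wx": 0, "wy": 0, "wz": 0, "grip": 255}
    - {"x": 0.0015, "y": 0, "z": 0, "wx": 0, "wy": 0, "wz": 0, "grip": 255}
    - {"x": 0.0015, "y": 0, "z": 0, "wx": 0, "wy": 0, "wz": 0, "grip": 255}
    - {"x": 0.0015, "y": 0, "z": 0, "wx": 0, "wy": 0, "wz": 0, "grip": 255}

```text
clock: 5.53
ee_pos: [0.546, 0.0884, 0.0449]
tcp_rot: [-2.319, -2.11, 0.012]
ft_force: [-23.7, -1.2, 16.5]
opening: 0.0234
gripper_force: 30.0
```

```bash
python3 -c "
from h import *
s=arm.state();print(s['ft_force'],s['torque'],s['tcp_rot'])"
```

```text
[-23.73701726  -1.1531161   16.53724744] [-0.26718939  4.009499    0.00985813] [-2.31896385 -2.11032475  0.01151919]
```

Emit:
drive_tool:
  moves:
    - {"x": -0.001, "y": 0, "z": 0, "wx": 0, "wy": 0, "wz": 0, "grip": 255}
    - {"x": -0.002, "y": 0, "z": 0, "wx": 0, "wy": 0, "wz": 0, "grip": 255}
    - {"x": -0.002, "y": 0, "z": -0.001, "wx": 0, "wy": 0, "wz": 0, "grip": 150}
    - {"x": -0.002, "y": 0, "z": 0, "wx": 0, "wy": 0, "wz": 0, "grip": 100}
    - {"x": -0.002, "y": 0, "z": 0, "wx": 0, "wy": 0, "wz": 0, "grip": 100}

```text
clock: 5.95
ee_pos: [0.5486, 0.0883, 0.0445]
tcp_rot: [2.323, 2.113, 0.002]
ft_force: [0.4, 0.3, 0.0]
opening: 0.04
gripper_force: 0.0
```

Emit:
drive_tool:
  moves:
    - {"x": 0, "y": 0, "z": 0, "wx": 0, "wy": 0, "wz": 0, "grip": 100}
    - {"x": 0, "y": 0, "z": 0.03, "wx": 0, "wy": 0, "wz": 0, "grip": 80}
    - {"x": 0, "y": 0, "z": 0.07, "wx": 0, "wy": 0, "wz": 0, "grip": 80}
    - {"x": 0, "y": -0.03, "z": 0.1, "wx": 0, "wy": 0, "wz": -7, "grip": 80}
    - {"x": 0, "y": -0.07, "z": 0.13, "wx": 0, "wy": 0, "wz": -14, "grip": 80}

```text
clock: 6.37
ee_pos: [0.5486, 0.0263, 0.1716]
tcp_rot: [2.565, 1.812, 0.005]
ft_force: [0.1, -0.5, 0.8]
opening: 0.0602
gripper_force: 0.0
```

Emit:
drive_tool:
  moves:
    - {"x": 0, "y": -0.04, "z": 0, "wx": 0, "wy": 0, "wz": -5, "grip": 80}
    - {"x": 0, "y": -0.08, "z": 0, "wx": 0, "wy": 0, "wz": -9, "grip": 80}
    - {"x": 0, "y": -0.12, "z": 0, "wx": 0, "wy": 0, "wz": -9, "grip": 80}
    - {"x": -0.002, "y": -0.16, "z": 0, "wx": 0, "wy": 0, "wz": -9, "grip": 80}
    - {"x": -0.004, "y": -0.2, "z": 0, "wx": 0, "wy": 0, "wz": -9, "grip": 80}

```text
clock: 6.78
ee_pos: [0.5438, -0.1766, 0.1688]
tcp_rot: [2.698, 1.608, 0.001]
ft_force: [0.1, 0.3, -0.1]
opening: 0.0602
gripper_force: 0.0
```

```bash
python3 - <<'E'
from h import *
c=shot('top'); s=shot('scene')
a=cv2.resize(c['frame'][190:290,170:370],None,fx=3.9,fy=3,interpolation=cv2.INTER_CUBIC)
b=cv2.resize(s['frame'][210:310,260:455],None,fx=4,fy=3,interpolation=cv2.INTER_CUBIC)
cv2.imwrite('pics/r3.png',np.vstack([a,b])[:,:,::-1])
print(arm.state()['ee_pos'],arm.state()['tcp_rot'])
E
```

```text
[ 0.54309364 -0.18003032  0.16818421] [ 2.70249291e+00  1.59841462e+00 -2.22905795e-03]
```

View pics/r3.png

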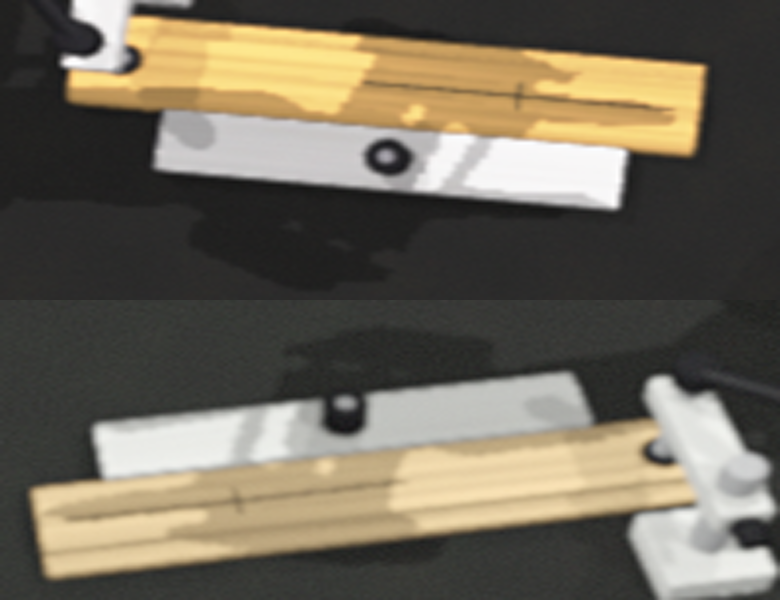

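The straightedge is flush. The seam is straight and closed along its whole length, and the tick at crop (518,95) falls within it. Now for the dividers.

Emit:
drive_tool:
  moves:
    - {"x": -0.0035, "y": -0.04, "z": -0.03, "wx": 0, "wy": 0, "wz": 0, "grip": 80}
    - {"x": -0.007, "y": -0.075, "z": -0.06, "wx": 0, "wy": 0, "wz": 0, "grip": 80}
    - {"x": -0.0102, "y": -0.105, "z": -0.09, "wx": 0, "wy": 0, "wz": 0, "grip": 80}
    - {"x": -0.0102, "y": -0.1175, "z": -0.118, "wx": 0, "wy": 0, "wz": 0, "grip": 80}
    - {"x": -0.0102, "y": -0.1175, "z": -0.118, "wx": 0, "wy": 0, "wz": 0, "grip": 80}

```text
clock: 7.3
ee_pos: [0.5298, -0.293, 0.0423]
tcp_rot: [-2.694, -1.599, 0.009]
ft_force: [-1.3, 1.0, -1.3]
opening: 0.0604
gripper_force: 0.0
```

Emit:
drive_tool:
  moves:
    - {"x": 0, "y": 0, "z": 0, "wx": 0, "wy": 0, "wz": 0, "grip": 80}
    - {"x": 0, "y": 0, "z": 0, "wx": 0, "wy": 0, "wz": 0, "grip": 80}
    - {"x": 0, "y": 0, "z": 0, "wx": 0, "wy": 0, "wz": 0, "grip": 80}

```text
clock: 7.55
ee_pos: [0.5353, -0.2912, 0.0535]
tcp_rot: [2.695, 1.609, 0.004]
ft_force: [-0.2, -0.3, -0.1]
opening: 0.0604
gripper_force: 0.0
```

```bash
python3 - <<'E'
from h import *
c=shot('scene'); st=arm.state(); print(st['ee_pos'],st['tcp_rot'])
c2=shot('top')
a=cv2.resize(c['frame'][220:370,60:260],None,fx=4,fy=4,interpolation=cv2.INTER_CUBIC)
print(proj(c,[.508,-.3425,.006]),proj(c,[.533,-.297,.006]))
cv2.imwrite('pics/d2.png',a[:,:,::-1])
E
```

```text
[ 0.5353539  -0.2912951   0.05371036] [2.69411014 1.60851791 0.00375752]
[117.5714618  290.66409668] [143.51216106 296.20327313]
```

View pics/d2.png

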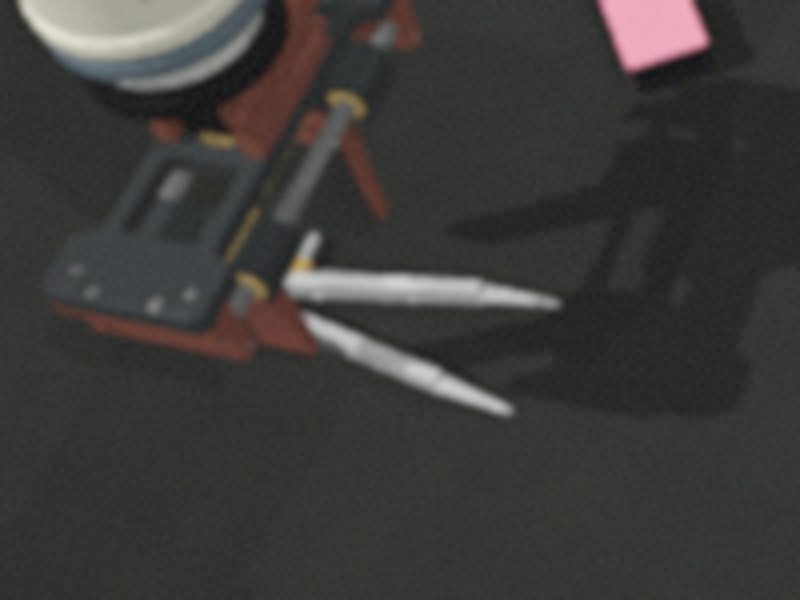

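The fingers at crop (305,350) and (385,215) will straddle both legs, clear of the nut at (300,265). I'll correct 2 mm and 6 mm, then lower.

Emit:
drive_tool:
  moves:
    - {"x": -0.0024, "y": -0.006, "z": 0, "wx": 0, "wy": 0, "wz": 0, "grip": 80}
    - {"x": -0.0024, "y": -0.006, "z": -0.012, "wx": 0, "wy": 0, "wz": 0, "grip": 80}
    - {"x": -0.0024, "y": -0.006, "z": -0.023, "wx": 0, "wy": 0, "wz": 0, "grip": 80}
    - {"x": -0.0024, "y": -0.006, "z": -0.03, "wx": 0, "wy": 0, "wz": 0, "grip": 80}
    - {"x": -0.0024, "y": -0.006, "z": -0.033, "wx": 0, "wy": 0, "wz": 0, "grip": 80}

```text
clock: 8.07
ee_pos: [0.5304, -0.2974, 0.0173]
tcp_rot: [-2.697, -1.607, 0.002]
ft_force: [-9.6, 5.8, 19.9]
opening: 0.06
gripper_force: 10.5
```

Emit:
drive_tool:
  moves:
    - {"x": 0, "y": 0, "z": 0, "wx": 0, "wy": 0, "wz": 0, "grip": 80}
    - {"x": 0, "y": 0, "z": 0, "wx": 0, "wy": 0, "wz": 0, "grip": 110}
    - {"x": 0, "y": 0, "z": 0, "wx": 0, "wy": 0, "wz": 0, "grip": 110}

```text
clock: 8.32
ee_pos: [0.5312, -0.2979, 0.0174]
tcp_rot: [2.699, 1.608, 0.0]
ft_force: [0.1, 0.3, 2.5]
opening: 0.0517
gripper_force: 1.4
```

Emit:
drive_tool:
  moves:
    - {"x": 0, "y": 0, "z": 0.0015, "wx": 0, "wy": 0, "wz": 0, "grip": 110}
    - {"x": 0.0015, "y": 0, "z": 0.0015, "wx": 0, "wy": 0, "wz": 0, "grip": 110}
    - {"x": 0.0015, "y": 0, "z": 0.0015, "wx": 0, "wy": 0, "wz": 0, "grip": 110}

```text
clock: 8.57
ee_pos: [0.5326, -0.2978, 0.0186]
tcp_rot: [-2.698, -1.608, 0.001]
ft_force: [0.0, 0.6, -0.8]
opening: 0.0497
gripper_force: 0.0
```

```bash
python3 - <<'E'
from h import *
c=shot('scene'); st=arm.state(); print(st['ee_pos'],st['tcp_rot'],st['ft_force'],st['opening'],st['gripper_force'])
c2=shot('top')
a=cv2.resize(c['frame'][250:350,70:230],None,fx=5,fy=5,interpolation=cv2.INTER_CUBIC)
cv2.imwrite('pics/d3.png',a[:,:,::-1])
E
```

```text
[ 0.5325293  -0.29773014  0.01858858] [-2.69794166e+00 -1.60788936e+00  6.16675154e-04] [0.94086425 0.50017043 0.16676931] 0.04979414341971339 0.0
```

View pics/d3.png

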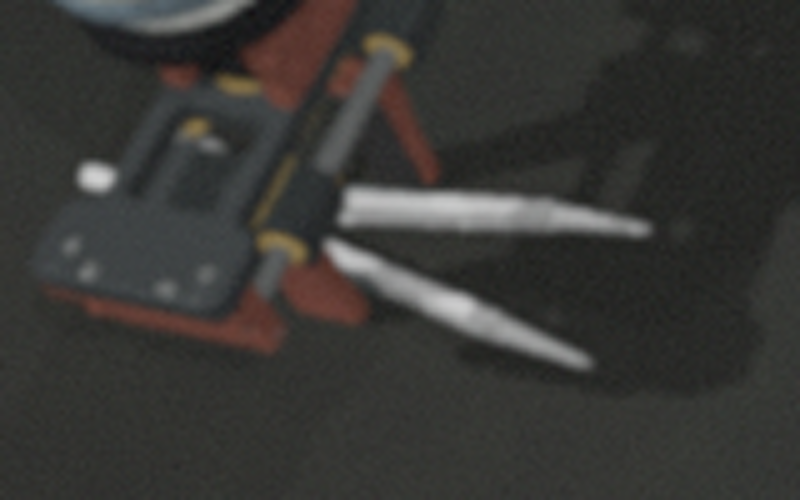

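The fingers straddle the legs and the points haven't moved. Now I'll squeeze towards about 25 mm.

Emit:
drive_tool:
  moves:
    - {"x": 0, "y": 0, "z": 0, "wx": 0, "wy": 0, "wz": 0, "grip": 140}
    - {"x": 0, "y": 0, "z": 0, "wx": 0, "wy": 0, "wz": 0, "grip": 155}
    - {"x": 0, "y": 0, "z": 0, "wx": 0, "wy": 0, "wz": 0, "grip": 165}
    - {"x": 0, "y": 0, "z": 0, "wx": 0, "wy": 0, "wz": 0, "grip": 175}
    - {"x": 0, "y": 0, "z": 0, "wx": 0, "wy": 0, "wz": 0, "grip": 182}

```text
clock: 9.08
ee_pos: [0.5325, -0.2978, 0.019]
tcp_rot: [-2.698, -1.608, 0.0]
ft_force: [-0.8, 0.1, -0.3]
opening: 0.0259
gripper_force: 12.2
```

Emit:
drive_tool:
  moves:
    - {"x": 0, "y": 0, "z": 0, "wx": 0, "wy": 0, "wz": 0, "grip": 182}
    - {"x": 0, "y": 0, "z": 0, "wx": 0, "wy": 0, "wz": 0, "grip": 182}
    - {"x": 0, "y": 0, "z": 0, "wx": 0, "wy": 0, "wz": 0, "grip": 182}
    - {"x": 0, "y": 0, "z": 0, "wx": 0, "wy": 0, "wz": 0, "grip": 182}

```text
clock: 9.42
ee_pos: [0.5326, -0.2979, 0.0191]
tcp_rot: [-2.699, -1.608, 0.0]
ft_force: [0.8, 0.4, -0.7]
opening: 0.0252
gripper_force: 12.6
```

Gripped at about 12.6 N. I'll lift slowly and look.

Emit:
drive_tool:
  moves:
    - {"x": 0, "y": 0, "z": 0.006, "wx": 0, "wy": 0, "wz": 0, "grip": 182}
    - {"x": 0, "y": 0, "z": 0.015, "wx": 0, "wy": 0, "wz": 0, "grip": 182}
    - {"x": 0, "y": 0, "z": 0.025, "wx": 0, "wy": 0, "wz": 0, "grip": 182}
    - {"x": 0, "y": 0, "z": 0.035, "wx": 0, "wy": 0, "wz": 0, "grip": 182}
    - {"x": 0, "y": 0, "z": 0.04, "wx": 0, "wy": 0, "wz": 0, "grip": 182}

```text
clock: 9.83
ee_pos: [0.5336, -0.2985, 0.0622]
tcp_rot: [2.696, 1.607, 0.003]
ft_force: [0.4, -0.4, -0.8]
opening: 0.0253
gripper_force: 12.6
```

Emit:
drive_tool:
  moves:
    - {"x": 0, "y": 0.01, "z": 0, "wx": 0, "wy": 0, "wz": 4, "grip": 182}
    - {"x": 0, "y": 0.02, "z": 0, "wx": 0, "wy": 0, "wz": 9, "grip": 182}
    - {"x": 0, "y": 0.035, "z": 0, "wx": 0, "wy": 0, "wz": 14, "grip": 182}
    - {"x": 0, "y": 0.05, "z": 0, "wx": 0, "wy": 0, "wz": 19, "grip": 182}
    - {"x": 0, "y": 0.06, "z": 0, "wx": 0, "wy": 0, "wz": 23, "grip": 182}

```text
clock: 10.25
ee_pos: [0.5329, -0.2369, 0.0601]
tcp_rot: [2.318, 2.119, 0.001]
ft_force: [0.8, 0.5, -1.2]
opening: 0.0259
gripper_force: 12.6
```

Emit:
drive_tool:
  moves:
    - {"x": 0, "y": 0, "z": 0, "wx": 0, "wy": 0, "wz": 0, "grip": 182}
    - {"x": 0, "y": 0, "z": 0, "wx": 0, "wy": 0, "wz": 0, "grip": 182}

```text
clock: 10.42
ee_pos: [0.533, -0.2379, 0.06]
tcp_rot: [2.324, 2.112, 0.0]
ft_force: [1.0, -0.7, -1.3]
opening: 0.0255
gripper_force: 12.6
```

```bash
python3 - <<'E'
from h import *
c=shot('scene'); st=arm.state(); print(st['ee_pos'],st['tcp_rot'],st['ft_force'],st['opening'],st['gripper_force'])
c2=shot('top')
a=cv2.resize(c['frame'][220:320,130:330],None,fx=3.9,fy=3.0,interpolation=cv2.INTER_CUBIC)
b=cv2.resize(c2['frame'][200:300,320:520],None,fx=3.9,fy=3.0,interpolation=cv2.INTER_CUBIC)
cv2.imwrite('pics/d4.png',np.vstack([a,b])[:,:,::-1])
E
```

```text
[ 0.53290691 -0.23841103  0.0598283 ] [ 2.32528318e+00  2.11079908e+00 -2.83058718e-05] [-0.23392241 -0.50790155 -1.48472148] 0.025520755920954843 12.556239813566208
```

View pics/d4.png

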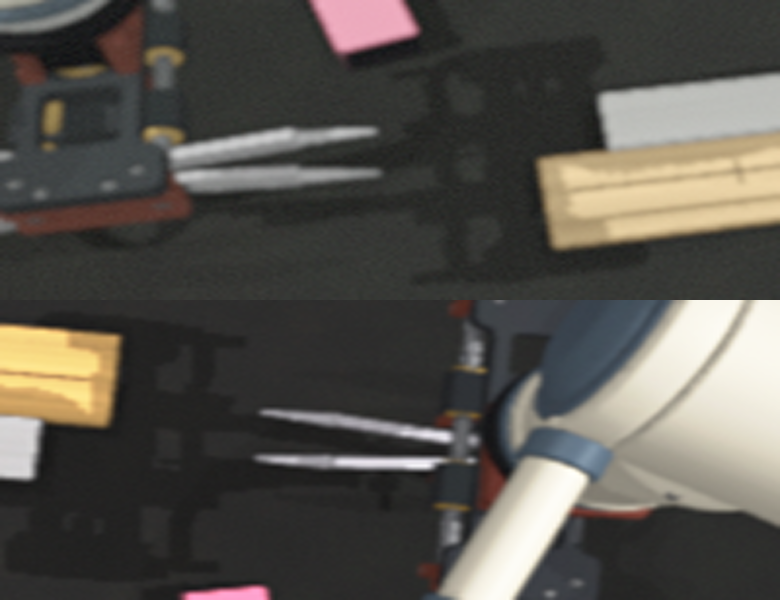

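```bash
cat >> h.py <<'E'
def tri(p,q):
    A=[];b=[]
    for c,(u,v) in((load('top'),p),(load('scene'),q)):
        for r in(np.array([1,0,-(u-c['cx'])/c['fx']]),np.array([0,1,-(v-c['cy'])/c['fy']])):
            A.append(r@c['R']); b.append(-r@c['t'])
    return np.linalg.lstsq(np.array(A),np.array(b),rcond=None)[0]
yr=np.array([.0993,.995]);xr=np.array([.995,-.0993])
def rel(P,O): d=np.array(P)[:2]-np.array(O)[:2]; return np.array([d@xr,d@yr,P[2]-O[2]])*1000
E
python3 - <<'E'
from h import *
M=tri((302.8,221.7),(319.5,275.8)); A=tri((387.2,237),(227.4,277.7)); B=tri((385.9,252.7),(226.7,263.7))
print(M.round(4),A.round(4),B.round(4),rel(A,M).round(1),rel(B,M).round(1),rel(A,B).round(1))
t=load('top');s=load('scene')
for P in((302.8,221.7),): print(px2w(t,*P,.02))
print(px2w(s,319.5,275.8,.02))
print('A/B at z .043', [px2w(t,387.2,237,.044).round(4),px2w(s,227.4,277.7,.044).round(4),px2w(t,385.9,252.7,.044).round(4),px2w(s,226.7,263.7,.044).round(4)])
E
```

```text
[0.5872 0.022  0.0204] [ 0.5575 -0.1419  0.0398] [ 0.527  -0.1389  0.0398] [ -13.3 -166.    19.5] [ -43.9 -166.    19.4] [30.6  0.1  0.1]
[0.58715466 0.02155575 0.02      ]
[0.58706026 0.02243161 0.02      ]
A/B at z .043 [array([ 0.557 , -0.1422,  0.044 ]), array([ 0.5605, -0.1406,  0.044 ]), array([ 0.5266, -0.1397,  0.044 ]), array([ 0.5304, -0.1372,  0.044 ])]
```

Emit:
drive_tool:
  moves:
    - {"x": 0.005, "y": 0.025, "z": 0, "wx": 0, "wy": 0, "wz": 0, "grip": 183}
    - {"x": 0.011, "y": 0.058, "z": 0, "wx": 0, "wy": 0, "wz": 0, "grip": 184}
    - {"x": 0.018, "y": 0.095, "z": 0, "wx": 0, "wy": 0, "wz": 0, "grip": 184}
    - {"x": 0.025, "y": 0.132, "z": 0, "wx": 0, "wy": 0, "wz": 0, "grip": 184}
    - {"x": 0.031, "y": 0.164, "z": 0, "wx": 0, "wy": 0, "wz": 0, "grip": 184}

```text
clock: 10.93
ee_pos: [0.564, -0.0728, 0.0594]
tcp_rot: [2.326, 2.111, 0.001]
ft_force: [0.8, -0.3, -1.3]
opening: 0.0247
gripper_force: 13.8
```

Emit:
drive_tool:
  moves:
    - {"x": 0, "y": 0, "z": 0, "wx": 0, "wy": 0, "wz": 0, "grip": 184}
    - {"x": 0, "y": 0, "z": 0, "wx": 0, "wy": 0, "wz": 0, "grip": 184}
    - {"x": 0, "y": 0, "z": -0.004, "wx": 0, "wy": 0, "wz": 0, "grip": 184}
    - {"x": 0, "y": 0, "z": -0.008, "wx": 0, "wy": 0, "wz": 0, "grip": 184}
    - {"x": 0, "y": 0, "z": -0.012, "wx": 0, "wy": 0, "wz": 0, "grip": 184}

```text
clock: 11.35
ee_pos: [0.5634, -0.0755, 0.0466]
tcp_rot: [-2.326, -2.111, 0.001]
ft_force: [-0.5, 0.1, -1.0]
opening: 0.0247
gripper_force: 13.8
```

Emit:
drive_tool:
  moves:
    - {"x": 0, "y": 0, "z": 0, "wx": 0, "wy": 0, "wz": 0, "grip": 184}
    - {"x": 0, "y": 0, "z": 0, "wx": 0, "wy": 0, "wz": 0, "grip": 184}
    - {"x": 0, "y": 0, "z": 0, "wx": 0, "wy": 0, "wz": 0, "grip": 184}

```text
clock: 11.6
ee_pos: [0.5636, -0.0745, 0.0471]
tcp_rot: [-2.325, -2.113, 0.0]
ft_force: [-0.7, -0.6, -2.1]
opening: 0.0247
gripper_force: 13.8
```

```bash
python3 - <<'E'
from h import *
c=shot('scene'); st=arm.state(); print(st['ee_pos'],st['tcp_rot'],st['ft_force'],st['opening'],st['gripper_force'])
c2=shot('top')
a=cv2.resize(c['frame'][250:300,270:370],None,fx=6,fy=6,interpolation=cv2.INTER_CUBIC)
b=cv2.resize(c2['frame'][205:255,270:370],None,fx=6,fy=6,interpolation=cv2.INTER_CUBIC)
cv2.imwrite('pics/d5.png',np.vstack([a,b])[:,:,::-1])
E
```

```text
[ 0.56368144 -0.07438963  0.04727719] [2.32463872e+00 2.11309348e+00 2.76302364e-05] [ 0.39754976 -0.15872342 -1.11956942] 0.02470807334500368 13.83611485362053
```

View pics/d5.png

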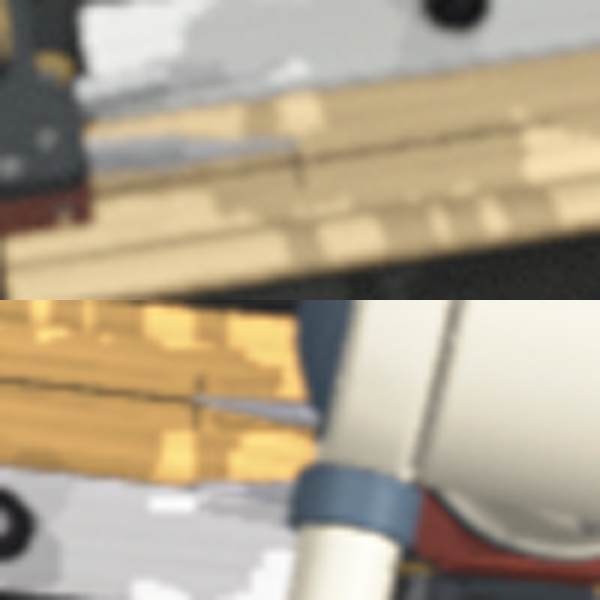

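Point A is at top (302.8,222.0) and scene (319.5,274.3), practically on the tick crossing and slightly above the face. Point B is grey against the grey bar, so I'll use the height map to find it.

```bash
python3 - <<'E'
from h import *
M=np.array([.5871,.022,.02]); 
A=tri((302.8,222.0),(319.5,274.3)); print('A',A.round(4),rel(A,M).round(1))
def loc(n):
    c=load(n); v,u=np.mgrid[0:480,0:640]; z=c['z_map']; P=np.stack([(u-c['cx'])/c['fx']*z,(v-c['cy'])/c['fy']*z,z],-1)
    W=(P-c['t'])@c['R']; d=W[...,:2]-M[:2]; X=d@xr*1000; Y=d@yr*1000; Z=W[...,2]*1000
    return X,Y,Z
for n in('scene','top'):
    X,Y,Z=loc(n)
    base=np.median(Z[(abs(X+14)<8)&(Y>8)&(Y<40)]); print(n,'face',base.round(1))
    for lo,hi,nm in((-45,-16,'B'),(-12,12,'A')):
        for y0 in range(-48,9,4):
            m=(X>lo)&(X<hi)&(Y>=y0)&(Y<y0+4)&(Z>base+3)&(Z<base+25)
            if m.sum(): print(nm,y0,m.sum(),X[m].mean().round(1),Z[m].mean().round(1)-base.round(1),'maxY',Y[m].max().round(1))
# seam in top image: edge rail/bar beyond tick in +y, using saturation
c=load('top'); hsv=cv2.cvtColor(c['frame'],cv2.COLOR_RGB2HSV)
for y in (5,15,25,35,-5):
    s=[]
    for x in np.arange(-40,-15,.5):
        w=M[:2]+xr*x/1000+yr*y/1000; p=proj(c,[*w,.018]); s.append(cv2.getRectSubPix(hsv[...,1].astype(np.float32),(1,1),tuple(map(float,p)))[0,0])
    s=np.array(s); th=(s.max()+s.min())/2; print('seam y',y,-40+.5*np.argmax(s>th))
E
```

```text
A [0.5862 0.0221 0.024 ] [-0.9 -0.   4. ]
scene face 19.5
B -48 14 -26.8 15.799999999999997 maxY -44.0
B -44 14 -26.2 15.899999999999999 maxY -40.1
B -40 12 -25.2 17.9 maxY -36.6
B -36 9 -25.4 15.700000000000003 maxY -32.9
B -32 9 -25.3 15.399999999999999 maxY -28.1
B -28 7 -25.6 15.700000000000003 maxY -24.1
B -24 6 -25.9 14.100000000000001 maxY -20.1
B -20 5 -30.0 11.600000000000001 maxY -16.5
B -16 6 -27.9 12.399999999999999 maxY -12.1
B -12 4 -27.1 14.200000000000003 maxY -8.6
B -8 4 -28.6 11.0 maxY -4.8
B -4 4 -28.9 9.600000000000001 maxY -0.7
B 0 1 -33.3 3.3000000000000007 maxY 3.4
A -48 13 -0.7 17.4 maxY -44.1
A -44 13 -0.2 17.4 maxY -40.3
A -40 12 0.2 16.4 maxY -36.6
A -36 10 1.1 15.899999999999999 maxY -32.1
A -32 8 0.7 15.600000000000001 maxY -28.1
A -28 7 0.5 15.399999999999999 maxY -24.2
A -24 6 0.7 14.200000000000003 maxY -20.6
A -20 5 0.5 13.600000000000001 maxY -16.9
A -16 5 1.7 11.7 maxY -13.4
A -12 5 0.5 12.0 maxY -8.3
A -8 4 -1.3 10.899999999999999 maxY -4.1
A -4 2 0.2 11.100000000000001 maxY -0.4
A 8 1 -2.8 3.5 maxY 9.4
top face 20.5
B -36 1 -24.3 16.1 maxY -33.2
B
[... 221 characters left out ...]
 -8 5 -26.9 10.2 maxY -4.1
B -4 4 -28.6 11.799999999999997 maxY -0.2
B 0 2 -24.4 4.100000000000001 maxY 3.4
A -40 5 -2.9 19.0 maxY -36.4
A -36 8 -1.9 18.200000000000003 maxY -32.3
A -32 12 -0.1 12.299999999999997 maxY -28.4
A -28 6 -1.5 16.0 maxY -24.6
A -24 7 -0.1 12.299999999999997 maxY -20.7
A -20 6 -1.1 13.100000000000001 maxY -16.5
A -16 5 -1.1 14.299999999999997 maxY -12.7
A -12 6 0.2 11.700000000000003 maxY -8.8
A -8 4 -0.4 12.100000000000001 maxY -4.8
A -4 3 -0.3 11.100000000000001 maxY -1.0
A 0 1 0.1 9.899999999999999 maxY 1.0
A 4 1 -11.7 3.8000000000000007 maxY 5.7
A 8 2 -0.2 3.6000000000000014 maxY 10.3
seam y 5 -27.5
seam y 15 -27.5
seam y 25 -27.0
seam y 35 -27.5
seam y -5 -25.0
```

Both points are in line: A at about −0.3 mm, B at about −28.7 mm, seam at about −28 mm. They stand about 10 mm up by the height map and the kinematics, so I'll lower 5 mm.

Emit:
drive_tool:
  moves:
    - {"x": 0.0003, "y": 0, "z": -0.002, "wx": 0, "wy": 0, "wz": 0, "grip": 184}
    - {"x": 0.0003, "y": 0, "z": -0.0035, "wx": 0, "wy": 0, "wz": 0, "grip": 184}
    - {"x": 0.0003, "y": 0, "z": -0.005, "wx": 0, "wy": 0, "wz": 0, "grip": 184}
    - {"x": 0.0003, "y": 0, "z": -0.005, "wx": 0, "wy": 0, "wz": 0, "grip": 184}
    - {"x": 0.0003, "y": 0, "z": -0.005, "wx": 0, "wy": 0, "wz": 0, "grip": 184}

```text
clock: 12.12
ee_pos: [0.5639, -0.0738, 0.042]
tcp_rot: [-2.324, -2.114, 0.0]
ft_force: [0.6, -0.2, -2.0]
opening: 0.025
gripper_force: 13.8
```

Emit:
drive_tool:
  moves:
    - {"x": 0, "y": 0, "z": 0, "wx": 0, "wy": 0, "wz": 0, "grip": 184}
    - {"x": 0, "y": 0, "z": 0, "wx": 0, "wy": 0, "wz": 0, "grip": 184}
    - {"x": 0, "y": 0, "z": 0, "wx": 0, "wy": 0, "wz": 0, "grip": 184}
    - {"x": 0, "y": 0, "z": 0, "wx": 0, "wy": 0, "wz": 0, "grip": 184}
    - {"x": 0, "y": 0, "z": 0, "wx": 0, "wy": 0, "wz": 0, "grip": 184}

```text
clock: 12.53
ee_pos: [0.564, -0.0739, 0.0423]
tcp_rot: [2.324, 2.114, 0.0]
ft_force: [0.2, -0.4, -2.2]
opening: 0.0247
gripper_force: 13.8
```

```bash
python3 - <<'E'
from h import *
shot('scene');shot('top')
st=arm.state(); print(st['ee_pos'],st['ft_force'],st['opening'],st['gripper_force'],abs(st['qvel']).max())
M=np.array([.5871,.022,.02])
for n in('scene','top'):
    c=load(n); v,u=np.mgrid[0:480,0:640]; z=c['z_map']; P=np.stack([(u-c['cx'])/c['fx']*z,(v-c['cy'])/c['fy']*z,z],-1)
    W=(P-c['t'])@c['R']; d=W[...,:2]-M[:2]; X=d@xr*1000; Y=d@yr*1000; Z=W[...,2]*1000
    base=np.median(Z[(abs(X+14)<8)&(Y>8)&(Y<40)])
    r=Z[(abs(X+14)<8)&(Y>8)&(Y<40)].std(); print(n,'face',base,r)
    for lo,hi,nm in((-42,-18,'B'),(-10,10,'A')):
        for y0 in range(-32,9,4):
            m=(X>lo)&(X<hi)&(Y>=y0)&(Y<y0+4)&(Z>base+3)&(Z<base+25)
            if m.sum(): print(nm,y0,m.sum(),'x %.1f h %.1f maxY %.1f'%(X[m].mean(),Z[m].mean()-base,Y[m].max()))
    m=(X>-85)&(X<-34)&(Y>5)&(Y<150)&(Z>15)&(Z<25)
    print('bar',cv2.minAreaRect(np.c_[X[m],Y[m]].astype(np.float32)))
E
```

```text
[ 0.5639956  -0.07395383  0.04223224] [ 0.68122533  0.29974038 -2.13670855] 0.02492455166215394 13.836026787757874 0.0012304179747635357
scene face 19.818125399682238 1.2972393973096008
B -32 10 x -25.8 h 10.6 maxY -28.1
B -28 8 x -25.7 h 9.8 maxY -24.1
B -24 7 x -26.5 h 10.1 maxY -20.2
B -20 6 x -26.3 h 8.7 maxY -16.5
B -16 4 x -27.4 h 7.7 maxY -12.8
B -12 4 x -26.6 h 8.0 maxY -9.0
B -8 3 x -27.2 h 6.8 maxY -5.2
B -4 2 x -27.0 h 7.1 maxY -1.5
A -32 11 x 1.5 h 9.5 maxY -28.2
A -28 9 x 0.4 h 10.0 maxY -24.3
A -24 6 x 0.2 h 9.6 maxY -20.6
A -20 6 x 0.4 h 9.0 maxY -17.0
A -16 6 x 1.5 h 9.7 maxY -13.5
A -12 5 x 0.8 h 8.7 maxY -8.1
A -8 5 x 0.1 h 7.1 maxY -4.1
A -4 4 x -0.7 h 4.2 maxY -0.1
A 0 1 x 4.6 h 3.4 maxY 0.6
A 4 2 x 3.1 h 3.1 maxY 6.8
A 8 1 x -2.5 h 3.0 maxY 11.2
bar ((-51.841957092285156, 77.33865356445312), (35.62169647216797, 144.53170776367188), 0.045691121369600296)
top face 20.546109027074948 1.5886949735620797
B -32 10 x -27.9 h 10.2 maxY -28.1
B -28 9 x -28.1 h 10.3 maxY -24.2
B -24 7 x -27.3 h 10.2 maxY -20.1
B -20 6 x -27.4 h 8.8 maxY -16.2
B -16 7 x -27.8 h 8.8 maxY -12.1
B -12 6 x -28.9 h 7.6 maxY -8.1
B -8 5 x -27.5 h 7.6 maxY -4.0
B -4 4 x -29.9 h 5.1 maxY -0.3
B 0 1 x -29.2 h 4.2 maxY 1.7
A -32 8 x -1.5 h 11.5 maxY -28.5
A -28 8 x -1.0 h 11.2 maxY -24.4
A -24 8 x -1.1 h 8.7 maxY -20.7
A -20 7 x -1.5 h 8.3 maxY -16.5
A -16 4 x -1.0 h 8.4 maxY -12.8
A -12 4 x -1.4 h 8.3 maxY -8.9
A -8 3 x -0.1 h 7.0 maxY -4.8
A -4 4 x -0.2 h 6.5 maxY -0.9
A 0 1 x 0.4 h 7.2 maxY 1.1
bar ((-51.328529357910156, 77.42842102050781), (34.53209686279297, 144.7993927001953), 0.026502860710024834)
```

Both points stand about 5 mm above the face, at the tick, on the line and on the seam. The arm is still and nothing is bearing, so I'm handing in.

```bash
python3 -c "
from h import *
print(arm.hand_in())"
```

```text
the job is handed in; nothing more can be done
None
```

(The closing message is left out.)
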